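Lay out cabinet-leg sockets and scrap the snapped ones

TASK

Pull the top drawer of the small plywood cabinet right out to its stop and empty it: every leg socket whose tongue has snapped off goes into the grey scrap bin, and every sound one is stood tube up on the base panel, centred on a pencilled cross of its own (any cross will do), with its tongue pointing straight out over the panel's nearest long edge. When the drawer is empty, push it fully home, and leave the tape measure, clamp and try square where they are.

Things in the scene. Friction and masses are not known exactly. Their poses are not given: they have to be found in the camera images.
- top_drawer (a joint): slide of the cabinet's top drawer: 0 fully home, grows to 0.275 m at its stop as the drawer is pulled out towards the cabinet's front; within 15 mm of home at the start. About 1.5 N friction, stays where it is left; at the stop its whole inside clears the cabinet
- top_drawer_handle (a point): middle of the top drawer's handle, a steel bar of 11 mm diameter and 120 mm length, level and parallel to the drawer front, its axis 35 mm in front of the drawer front; 35 mm below the cabinet's top. Moves with the drawer
- top_drawer_floor (a point): middle of the top drawer's inner floor (86 mm above the bench). The axes are the cabinet's. The inside is 270 mm deep (x) and 254 mm wide (y); sides and back stand 28 mm, the front 52 mm above this floor. Moves with the drawer
- cabinet: small two-drawer plywood cabinet fixed on the bench, 320 mm deep, 310 mm wide, 150 mm high; origin at the centre of its underside, its own -x axis points out of its front, the way the drawers slide open. Drawer fronts add 15 mm, handles 40 mm more. The lower drawer is not needed
- sound1: sound black plastic leg socket, tube up: round flange 50 mm across, 5 mm thick, with an upright tube on its centre, 30 mm outside diameter (grip it there), top 44 mm above the underside; about 45 g. Origin at the centre of the flange's underside, z along the tube. Flat tongue, 24 mm wide, 5 mm thick, along its own +x to 46 mm from the tube's axis. May be absent
- sound2: sound black plastic leg socket, tube up: round flange 50 mm across, 5 mm thick, with an upright tube on its centre, 30 mm outside diameter (grip it there), top 44 mm above the underside; about 45 g. Origin at the centre of the flange's underside, z along the tube. Flat tongue, 24 mm wide, 5 mm thick, along its own +x to 46 mm from the tube's axis. May be absent
- sound3: sound black plastic leg socket, tube up: round flange 50 mm across, 5 mm thick, with an upright tube on its centre, 30 mm outside diameter (grip it there), top 44 mm above the underside; about 45 g. Origin at the centre of the flange's underside, z along the tube. Flat tongue, 24 mm wide, 5 mm thick, along its own +x to 46 mm from the tube's axis. May be absent
- sound4: sound black plastic leg socket, tube up: round flange 50 mm across, 5 mm thick, with an upright tube on its centre, 30 mm outside diameter (grip it there), top 44 mm above the underside; about 45 g. Origin at the centre of the flange's underside, z along the tube. Flat tongue, 24 mm wide, 5 mm thick, along its own +x to 46 mm from the tube's axis. May be absent
- sound1_tip (a point): middle of the end of the tongue of sound1, 46 mm from the tube's axis
- sound2_tip (a point): middle of the end of the tongue of sound2, 46 mm from the tube's axis
- sound3_tip (a point): middle of the end of the tongue of sound3, 46 mm from the tube's axis
- sound4_tip (a point): middle of the end of the tongue of sound4, 46 mm from the tube's axis
- reject1: reject: black plastic leg socket, tube up: round flange 50 mm across, 5 mm thick, with an upright tube on its centre, 30 mm outside diameter (grip it there), top 44 mm above the underside; about 45 g. Origin at the centre of the flange's underside, z along the tube. Tongue snapped off: a jagged stub about 4 mm long on its own +x side. May be absent
- reject2: reject: black plastic leg socket, tube up: round flange 50 mm across, 5 mm thick, with an upright tube on its centre, 30 mm outside diameter (grip it there), top 44 mm above the underside; about 45 g. Origin at the centre of the flange's underside, z along the tube. Tongue snapped off: a jagged stub about 4 mm long on its own +x side. May be absent
- reject3: reject: black plastic leg socket, tube up: round flange 50 mm across, 5 mm thick, with an upright tube on its centre, 30 mm outside diameter (grip it there), top 44 mm above the underside; about 45 g. Origin at the centre of the flange's underside, z along the tube. Tongue snapped off: a jagged stub about 4 mm long on its own +x side. May be absent
- panel: plywood base panel of the cabinet being made, fixed flat on the bench, 300 mm long (its x), 230 mm wide (its y), 18 mm thick; origin at the centre of its underside. Its two long side edges lie at y = +115 and -115 mm; four pencilled crosses are drawn on top, a pair near each long edge, lines about 2 mm wide
- cross1 (a point): pencilled cross on top of the panel, 81 mm from the panel's middle line towards its +y side edge (34 mm inside that edge), 90 mm to its -x end. A socket here has its tongue pointing along the panel's +y axis, 12 mm past the edge. Axes as the panel's
- cross2 (a point): pencilled cross on top of the panel, 81 mm from the panel's middle line towards its -y side edge (34 mm inside that edge), 90 mm to its -x end. A socket here has its tongue pointing along the panel's -y axis, 12 mm past the edge. Axes as the panel's
- cross3 (a point): pencilled cross on top of the panel, 81 mm from the panel's middle line towards its +y side edge (34 mm inside that edge), 90 mm to its +x end. A socket here has its tongue pointing along the panel's +y axis, 12 mm past the edge. Axes as the panel's
- cross4 (a point): pencilled cross on top of the panel, 81 mm from the panel's middle line towards its -y side edge (34 mm inside that edge), 90 mm to its +x end. A socket here has its tongue pointing along the panel's -y axis, 12 mm past the edge. Axes as the panel's
- bin: open grey plastic scrap bin fixed on the bench, outside 220 mm (x) by 140 mm (y), 80 mm high, walls and floor 5 mm; origin at the centre of its underside
- tape: yellow tape measure, 75 x 44 x 65 mm, lying on the cabinet's top; a bystander
- clamp: bar clamp about 420 mm long lying on the bench beyond the work; origin on the bench midway between its jaws; a bystander
- trysquare: try square, wooden stock 130 mm and steel blade 170 mm, lying flat on the bench beyond the panel; a bystander

How it is judged:
On the way:
1. the top drawer is pulled out to its stop (value of joint top_drawer above 0.265 m), for 0.2 s.
At the end, for the whole second after the job is handed in: The top drawer is home within 8 mm; every sound socket stands upright on the panel, at rest, its axis within 10 mm of a cross of its own and its tongue within 0.2 rad of square, pointing out over the panel's nearest long edge; every snapped socket rests inside the scrap bin below its rim (value of joint top_drawer below 0.008 m and ((horizontal distance between sound1 and cross1 below 0.01 m and y of sound1_tip in the frame of cross1 above 0.035 m) or (horizontal distance between sound1 and cross2 below 0.01 m and y of sound1_tip in the frame of cross2 below -0.035 m) or (horizontal distance between sound1 and cross3 below 0.01 m and y of sound1_tip in the frame of cross3 above 0.035 m) or (horizontal distance between sound1 and cross4 below 0.01 m and y of sound1_tip in the frame of cross4 below -0.035 m)) and angle between the x axis of each of sound1, sound2, sound3, sound4 and the y axis of panel, either way round below 0.2 rad and angle between each of sound1, sound2, sound3, sound4's own z axis and vertical below 0.1 rad and z of sound1 in the frame of panel between 0.012 and 0.024 m and linear speed of each of sound1, sound2, sound3, sound4, reject1, reject2, reject3 below 0.02 m/s and ((horizontal distance between sound2 and cross1 below 0.01 m and y of sound2_tip in the frame of cross1 above 0.035 m) or (horizontal distance between sound2 and cross2 below 0.01 m and y of sound2_tip in the frame of cross2 below -0.035 m) or (horizontal distance between sound2 and cross3 below 0.01 m and y of sound2_tip in the frame of cross3 above 0.035 m) or (horizontal distance between sound2 and cross4 below 0.01 m and y of sound2_tip in the frame of cross4 below -0.035 m)) and z of sound2 in the frame of panel between 0.012 and 0.024 m and ((horizontal distance between sound3 and cross1 below 0.01 m and y of sound3_tip in the frame of cross1 above 0.035 m) or (horizontal distance between sound3 and cross2 below 0.01 m and y of sound3_tip in the frame of cross2 below -0.035 m) or (horizontal distance between sound3 and cross3 below 0.01 m and y of sound3_tip in the frame of cross3 above 0.035 m) or (horizontal distance between sound3 and cross4 below 0.01 m and y of sound3_tip in the frame of cross4 below -0.035 m)) and z of sound3 in the frame of panel between 0.012 and 0.024 m and ((horizontal distance between sound4 and cross1 below 0.01 m and y of sound4_tip in the frame of cross1 above 0.035 m) or (horizontal distance between sound4 and cross2 below 0.01 m and y of sound4_tip in the frame of cross2 below -0.035 m) or (horizontal distance between sound4 and cross3 below 0.01 m and y of sound4_tip in the frame of cross3 above 0.035 m) or (horizontal distance between sound4 and cross4 below 0.01 m and y of sound4_tip in the frame of cross4 below -0.035 m)) and z of sound4 in the frame of panel between 0.012 and 0.024 m and x of reject1 in the frame of bin between -0.105 and 0.105 m and y of reject1 in the frame of bin between -0.065 and 0.065 m and z of reject1 in the frame of bin between 0 and 0.065 m and x of reject2 in the frame of bin between -0.105 and 0.105 m and y of reject2 in the frame of bin between -0.065 and 0.065 m and z of reject2 in the frame of bin between 0 and 0.065 m and x of reject3 in the frame of bin between -0.105 and 0.105 m and y of reject3 in the frame of bin between -0.065 and 0.065 m and z of reject3 in the frame of bin between 0 and 0.065 m); the robot touches nothing.
It fails at once if a bystander (tape measure, clamp or try square) was shifted more than 30 mm (distance of any of tape, clamp, trysquare from where it was at the start of the episode above 0.03 m).
Of sound1, sound2, sound3, sound4 only 3 to 4 are there at a start; the rules pass over those that are not, and their reading is None.
Of reject1, reject2, reject3 only 2 to 3 are there at a start; the rules pass over those that are not, and their reading is None.
At some moment in a run one of sound1, sound2, sound3, sound4, reject1, reject2, reject3 may be knocked a few centimetres aside while the robot is not near it.
It also fails if it takes over 210 s, if anything falls off the work surface, if the arm or the gripper's body presses on something with over 40 N, if the wrist force passes 120 N, or if a joint passes its speed limit or range.

ROBOT

A 6-joint arm with a two-finger parallel gripper is mounted at the origin on the work surface. World frame = base frame: x ahead of the robot, y to its left, z up, the work surface at z = 0. Lengths are in m, angles in rad, forces in N, time in s.
With the tool pointing down it reaches from about 0.3 to 0.875 m from the base axis. Payload 4.2 kg.
Tool frame: the origin (TCP) lies at the very end of the fingers, on their centre line; the grasp point (between the pads) lies 19 mm behind it (hold_point_z is the distance from the TCP to the grasp point, in m); z points along the fingers, y is the line along which they close (so a half turn about z gives the same grasp; the last joint's range is limited). The gripper opens to 85 mm and grips with 20 to 120 N. Pads are 22 mm wide; open, the fingers measure 114 mm over their backs; the gripper's body (76 mm by 85 mm) begins 54 mm behind the grasp point. The pads swing forward as they close: fully open they stand 13 mm farther back than shut.
Start: joints at [1.319, 0.32, 1.565, -0, 1.257, -0.02], TCP at [0.132, 0.56, 0.231] pointing down, gripper open.
Joint ranges: [-3.11, 3.11], [-0.84, 2.01], [0.21, 2.61], [-1.34, 4.49], [0.05, 2.63], [-2.56, 2.56]. Speed limits (rad/s): [2.57, 2.57, 3.14, 3.14, 3.14, 3.14].

INTERFACE

Orientations are given as a unit quaternion [x, y, z, w].
In Python, from bench import goto, movel, move_j, open_jaws, clamp, wait, solve_ik, grab_frame, PlanningError, hand_in, recognise, read_time, read_q, read_qvel, read_tau, read_position, read_tcp_rot, read_force, read_moment, read_grip_width, read_grip_force, hold_point_z gives the robot as it stands. The module is installed in compiled form; this text tells all that it offers. Calls block until the motion is done:
- goto(position, orientation): joint-space move of the TCP to a pose.
- movel(position, ori=None, feed=0.15, threshold=None): straight line of the TCP; ori=None keeps the orientation; feed is the mean speed in m/s. With threshold (N) it stops when the force on the tool has changed by that much, and returns True; else False.
- move_j(angles): joint-space move.
- open_jaws() and clamp(): open the fingers fully, or close them until they stop; the grip force is fixed at half the most.
- wait(seconds).
- solve_ik(position, orientation): joint angles nearest the present ones, or None.
- grab_frame(name): name is "side" or "top"; returns a dict with "img" (384x512x3 uint8, blue, green, red), "K" (3x3 intrinsics, pixels), "xyz" and "attitude" of the camera in the world. Camera axes: x right, y down, z forward; pixel columns grow to the right and rows downward; lengths in m; the calibration is good to about 2 mm. A picture is of the moment at which its call begins. There is no depth.
A pose or a line that the arm cannot do raises PlanningError and nothing moves.
- hand_in(): hands the job in; it is judged then, once.
Trained networks look in a picture, given as the dict that the camera call returned (one of the last four; its "shot" number tells which), for a name from the list of things; names that differ only in an ending like _2 or _b are one class to them, and where a whole thing is asked for, a point or a joint stands for the part that bears it (a point fixed in the world has none). Each returns a list of dicts, best first, with "p" (0 to 1); they miss things now and then, are a little off and sometimes report something else, mostly with a low value. They report only what shows in the picture. A call takes as long as a camera call.
- recognise(picture, target): "uv" ([column, row] in pixels, amid what is visible of it).
Readings, each from a call of its own:
- read_time(): time.
- read_q(): joint angles.
- read_qvel(): joint speeds.
- read_tau(): joint torques, N m.
- read_position(): TCP position.
- read_tcp_rot(): TCP orientation.
- read_force(): force on the tool from outside, world axes, zero at the start.
- read_moment(): the same for the moment, N m.
- read_grip_width(): finger opening in m.
- read_grip_force(): force on a finger pad.
Only numpy, scipy, OpenCV 4.12 (cv2) and the standard library are available. Lean on these libraries where they do the work, as an engineer would, in place of code of your own. Each camera call takes 0.05 s, during which the arm holds its last target. There are 200 camera calls.

## Working session

There is one attempt and no reset: what is moved stays moved. The work goes in short steps, each a Python script; the robot and the scene stay as the last script left them, time stands still between calls to the robot, and variables do not carry over. Pictures are saved under pics/ and viewed, at most 14 in all, crops included, and the job is handed in when it is done.

```bash
mkdir -p pics; cat > h.py <<'E'
import numpy as np, cv2
from scipy.spatial.transform import Rotation as R
from bench import *
def cam(f):
    a=np.array(f["attitude"],float)
    M=R.from_quat(a).as_matrix() if a.size==4 else a.reshape(3,3)
    return np.array(f["K"]),np.array(f["xyz"]),M
def ray(f,uv,z):
    K,c,M=cam(f); d=M@np.linalg.solve(K,[uv[0],uv[1],1]); return c+d*(z-c[2])/d[2]
def proj(f,p):
    K,c,M=cam(f); q=K@(M.T@(np.array(p)-c)); return q[:2]/q[2]
E
python3 - <<'E'
from h import *
for n in("top","side"):
    f=grab_frame(n); cv2.imwrite(f"pics/{n}0.png",f["img"]); K,c,M=cam(f)
    print(n,f["K"],c,f["attitude"])
    for t,z in(("cabinet",.15),("top_drawer_handle",.115),("panel",.018),("cross1",.018),("bin",.08),("tape",.2),("clamp",0.01),("trysquare",0.01)):
        print(t,[(np.round(d["uv"]).tolist(),round(d["p"],2),ray(f,d["uv"],z)[:2].round(3).tolist()) for d in recognise(f,t)[:5]])
print(read_time(),hold_point_z() if callable(hold_point_z) else hold_point_z)
E
```

```text
top [[385.64938926   0.         248.66064607]
 [  0.         385.64938926 191.18875163]
 [  0.           0.           1.        ]] [0.50322191 0.09932096 1.53118409] [ 0.7103238  -0.70280444  0.03400463 -0.01870058]
cabinet [([123.0, 212.0], 0.97, [0.526, 0.514])]
top_drawer_handle [([164.0, 218.0], 0.88, [0.506, 0.376])]
panel [([309.0, 208.0], 0.63, [0.553, -0.172])]
cross1 [([311.0, 210.0], 0.89, [0.543, -0.179])]
bin [([376.0, 226.0], 0.69, [0.486, -0.416])]
tape [([122.0, 238.0], 0.77, [0.438, 0.501]), ([166.0, 218.0], 0.66, [0.507, 0.353])]
clamp [([222.0, 150.0], 0.58, [0.779, 0.177])]
trysquare [([300.0, 147.0], 0.83, [0.796, -0.138]), ([167.0, 215.0], 0.38, [0.52, 0.385])]
side [[428.56754054   0.         259.1798376 ]
 [  0.         428.56754054 181.45207986]
 [  0.           0.           1.        ]] [ 0.10075683 -0.74366     1.16194206] [ 0.89807106 -0.25061781  0.10341367 -0.34635921]
cabinet [([183.0, 128.0], 0.88, [0.494, 0.399]), ([286.0, 265.0], 0.38, [0.497, -0.262])]
top_drawer_handle [([193.0, 144.0], 0.8, [0.502, 0.341])]
panel [([287.0, 266.0], 0.79, [0.546, -0.204]), ([192.0, 140.0], 0.18, [0.546, 0.463])]
cross1 [([284.0, 266.0], 0.87, [0.538, -0.199])]
bin [([315.0, 333.0], 0.75, [0.473, -0.436]), ([284.0, 266.0], 0.41, [0.518, -0.228])]
tape [([157.0, 110.0], 0.68, [0.438, 0.482]), ([285.0, 265.0], 0.31, [0.473, -0.284])]
clamp [([292.0, 166.0], 0.62, [0.808, 0.148]), ([193.0, 141.0], 0.18, [0.55, 0.467])]
trysquare [([348.0, 219.0], 0.73, [0.829, -0.154]), ([282.0, 266.0], 0.53, [0.537, -0.19])]
0.9 0.0187
```

```bash
python3 -c "
import cv2,numpy as np
a=cv2.imread('pics/top0.png');b=cv2.imread('pics/side0.png')
print(a.shape)"
```

```text
(384, 512, 3)
```

View pics/top0.png

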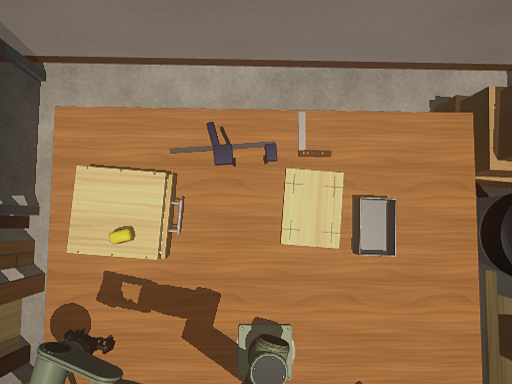

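View pics/side0.png

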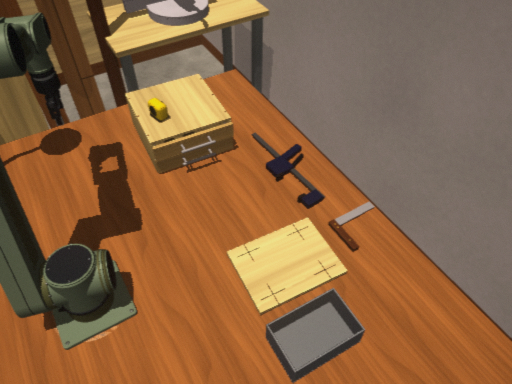

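The overhead view has the cabinet at left, its front and handle near (180,215) facing image right (−y). The panel is around (312,208), the bin at (377,226), the clamp at (222,150) and the try square at (305,140). The side view agrees. Next I'll measure the edges.

```bash
cat >> h.py <<'E'
def panelfit(f):
    hsv=cv2.cvtColor(f["img"],cv2.COLOR_BGR2HSV); return hsv
E
python3 - <<'E'
from h import *
f=grab_frame("top"); s=grab_frame("side")
def crop(f,x0,x1,y0,y1,k): return cv2.resize(f["img"][y0:y1,x0:x1],None,fx=k,fy=k,interpolation=cv2.INTER_CUBIC)
# top: cabinet crop origin(60,158); side panel etc
cv2.imwrite("pics/c1.png",crop(f,60,195,158,268,5.0))
# panel/bin crop
cv2.imwrite("pics/c2.png",crop(f,275,405,160,265,5.0))
for g,(x0,x1,y0,y1) in((f,(270,352,160,255)),(s,(220,355,212,315))):
    im=g["img"][y0:y1,x0:x1].astype(int); print(g["img"][208,300] if g is f else g["img"][266,300])
    m=((im[...,0]>95)&(im[...,2]>150)).astype(np.uint8)
    c=max(cv2.findContours(m,cv2.RETR_EXTERNAL,cv2.CHAIN_APPROX_NONE)[0],key=cv2.contourArea)
    P=np.array([ray(g,(p[0][0]+x0,p[0][1]+y0),.018)[:2] for p in c],np.float32)
    (cx,cy),(w,h),a=cv2.minAreaRect(P*1000); print(cx,cy,w,h,a)
E
```

```text
[132 193 210]
554.7705078125 -183.36534118652344 229.7981719970703 301.60565185546875 86.0120849609375
[120 201 235]
554.2122802734375 -185.05807495117188 229.35726928710938 300.3407287597656 86.03820037841797
```

View pics/c1.png

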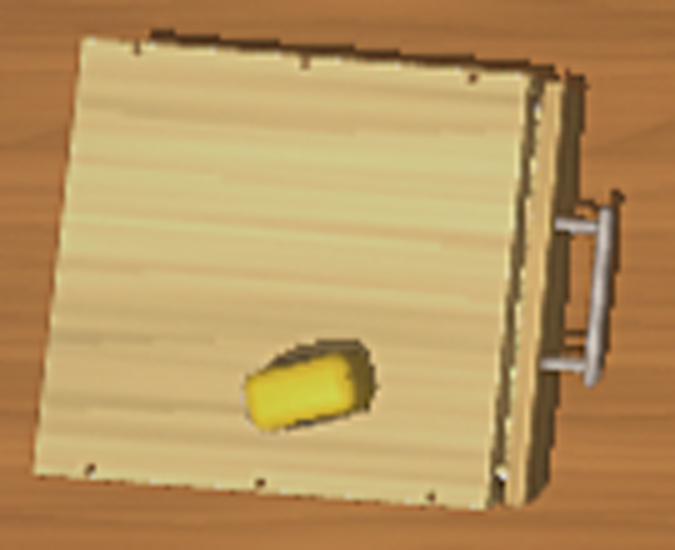

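View pics/c2.png

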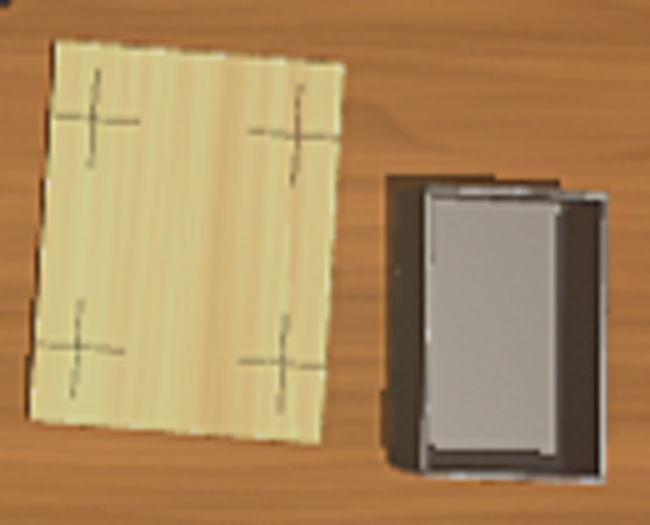

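The first crop shows the cabinet top's corners at about (80,38), (533,73), (490,510) and (35,475), and the handle from (608,208) to (593,383). The second crop shows four crosses, at (93,121), (298,133), (78,348) and (283,363), and the bin rim.

```bash
python3 - <<'E'
from h import *
f=grab_frame("top")
def P(c,o,z): return np.array([ray(f,((x+.5)/5-.5+o[0],(y+.5)/5-.5+o[1]),z)[:2] for x,y in c])
def rep(n,p,):
    print(n,p.round(4).tolist(),"c",p.mean(0).round(4),"len",[round(float(np.linalg.norm(p[i]-p[(i+1)%len(p)])),4) for i in range(len(p))],
      "ang",[round(float(np.degrees(np.arctan2(*(p[(i+1)%len(p)]-p[i])[::-1]))),2) for i in range(len(p))])
rep("cab",P([(80,38),(533,73),(490,510),(35,475)],(60,158),.15))
rep("handle",P([(608,208),(593,383)],(60,158),.115))
rep("cross",P([(93,121),(298,133),(283,363),(78,348)],(275,160),.018))
rep("bin",P([(427,187),(605,197),(603,480),(425,470)],(275,160),.08))
E
```

```text
cab [[0.6926, 0.6896], [0.6715, 0.3665], [0.3609, 0.3888], [0.3828, 0.7076]] c [0.527  0.5381] len [0.3237, 0.3114, 0.3196, 0.3103] ang [-93.74, 175.9, 86.07, -3.33]
handle [[0.5769, 0.3161], [0.4493, 0.324]] c [0.5131 0.32  ] len [0.1278, 0.1278] ang [176.43, -3.57]
cross [[0.6477, -0.1086], [0.6401, -0.2714], [0.4588, -0.2583], [0.469, -0.0971]] c [ 0.5539 -0.1839] len [0.1629, 0.1818, 0.1616, 0.1791] ang [-92.68, 175.88, 86.38, -3.7]
bin [[0.5945, -0.3543], [0.5884, -0.4904], [0.3753, -0.4849], [0.3817, -0.3503]] c [ 0.485 -0.42 ] len [0.1362, 0.2132, 0.1348, 0.2129] ang [-92.57, 178.52, 87.29, -1.08]
```

```bash
cat >> h.py <<'E'
CAB=np.array([.527,.538]); U=np.array([-.0663,-.9978]); W=np.array([.9978,-.0663])  # U: out of front
def down(yaw): return (R.from_euler("z",yaw)*R.from_euler("x",np.pi)).as_quat().tolist()
def best(p,yaw):
    """yaw mod pi with the smallest last joint"""
    c=[(abs(q[5]),y) for y in (yaw,yaw+np.pi,yaw-np.pi) for q in [solve_ik(list(p),down(y))] if q is not None]
    return min(c)[1]
E
python3 - <<'E'
from h import *
H=np.array([.513,.320]); p=H+.031*U
open_jaws()
x=read_position(); movel([x[0],x[1],.32])
yaw=best([*p,.25],np.radians(-3.8)); q=down(yaw)
goto([*p,.30],q); movel([*p,.18]); print("dn",movel([*p,.088],feed=.06,threshold=8),read_position())
print(read_q(),yaw,read_force())
e=CAB+.530*U
d=(e-p)@U
print("pull",movel([*(p+d*U),.088],feed=.12,threshold=15),((np.array(read_position()[:2])-CAB)@U).round(4),read_force(),read_time())
f=grab_frame("top"); s=grab_frame("side")
o=np.vstack([cv2.resize(f["img"][130:280,60:360],None,fx=2,fy=2),cv2.resize(s["img"][80:230,120:420],None,fx=2,fy=2)])
cv2.imwrite("pics/p1.png",o)
E
```

```text
dn False [0.51117234 0.2892023  0.08839718]
[ 4.95278254e-01  4.60462996e-01  1.73330445e+00  9.83124957e-06
  9.47001539e-01 -1.00923189e+00] -3.2079151651655775 [-0.6843895  -0.39438143  0.04031998]
pull True 0.5196 [0.88848028 3.84700234 1.8361417 ] 8.3917
```

View pics/p1.png

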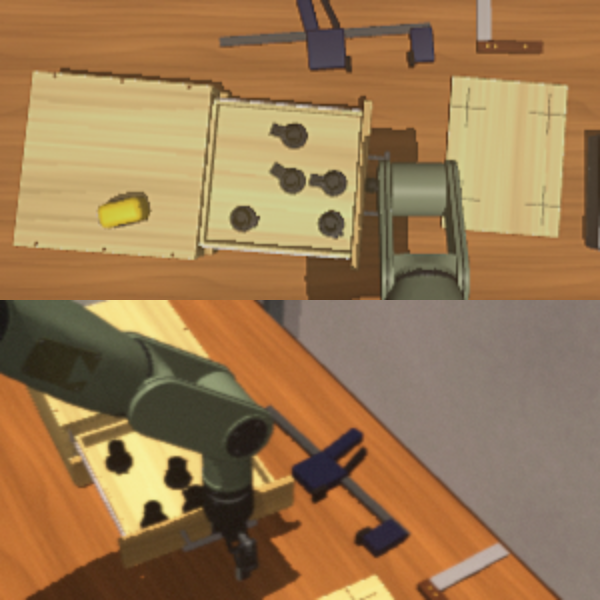

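The drawer is at its stop. It holds at least five sockets: three have tongues and two at the bottom have none. Now I'll retreat and measure them with a silhouette fit.

```bash
cat >> h.py <<'E'
from scipy.optimize import minimize
def ring(r,z,n=32):
    a=np.linspace(0,2*np.pi,n,endpoint=False); return np.c_[r*np.cos(a),r*np.sin(a),np.full(n,z)]
HULLS=[np.r_[ring(.025,0),ring(.025,.005)],np.r_[ring(.015,.005),ring(.015,.044)]]
TONG=np.array([[x,y,z] for x in(.01,.046) for y in(-.012,.012) for z in(0,.005)])
def sil(f,x,y,yaw,z0,sound,org,shape,k):
    m=np.zeros(shape,np.uint8); Rz=R.from_euler("z",yaw).as_matrix()
    for h in HULLS+([TONG] if sound else []):
        q=h@Rz.T+[x,y,z0]; p=np.array([proj(f,v) for v in q])
        p=((p-org+.5)*k-.5)
        cv2.fillConvexPoly(m,cv2.convexHull(np.round(p*8).astype(np.int32)),1,shift=3)
    return m
def fit(f,x,y,z0,k=6,half=26):
    """best sound/reject silhouette near (x,y): returns dict"""
    c=np.round(proj(f,[x,y,z0+.02])).astype(int); org=c-half
    g=f["img"][org[1]:c[1]+half,org[0]:c[0]+half]
    g=cv2.resize(g,None,fx=k,fy=k,interpolation=cv2.INTER_CUBIC).max(2)
    m=(g<95).astype(np.uint8)
    n,l,_,ce=cv2.connectedComponentsWithStats(m); 
    pc=(proj(f,[x,y,z0+.02])-org+.5)*k
    ids=[i for i in range(1,n) if (l==i).sum()>800]
    if not ids: return None
    i=min(ids,key=lambda i:np.linalg.norm(ce[i]-pc)); m=(l==i).astype(np.uint8)
    def iou(v,s): 
        t=sil(f,x+v[0]/1e3,y+v[1]/1e3,v[2]/30,z0,s,org,m.shape,k); return -(t&m).sum()/(t|m).sum()
    b=min((minimize(iou,[0,0,a*30],args=(True,),method="Nelder-Mead",options=dict(initial_simplex=[[0,0,a*30],[8,0,a*30],[0,8,a*30],[0,0,a*30+12]],maxiter=90)) for a in np.arange(0,6.28,.785)),key=lambda r:r.fun)
    r=minimize(iou,[0,0,0],args=(False,),method="Nelder-Mead",options=dict(initial_simplex=[[0,0,0],[8,0,0],[0,8,0],[0,0,9]],maxiter=90))
    s=b.fun<r.fun; w=b if s else r
    return dict(x=x+w.x[0]/1e3,y=y+w.x[1]/1e3,yaw=float(np.mod(w.x[2]/30+np.pi,2*np.pi)-np.pi),sound=bool(s),iou_s=round(-b.fun,3),iou_r=round(-r.fun,3))
def find(f,z0):
    """all sockets at underside height z0, by the networks then fitted"""
    out=[]
    for t in("sound1","reject1"):
        for d in recognise(f,t):
            if d["p"]<.25: continue
            X=ray(f,d["uv"],z0+.02)
            if all(np.hypot(X[0]-o[0],X[1]-o[1])>.02 for o in out): out.append((X[0],X[1],t,round(d["p"],2)))
    return out
E
python3 - <<'E'
from h import *
x=np.array(read_position()); n=x[:2]-.005*U
movel([*n,x[2]]); movel([*n,.2]); n2=CAB+.53*U
goto([.30,-.10,.35],down(best([.30,-.10,.35],0)))
f=grab_frame("top"); s=grab_frame("side")
for X in find(f,.086):
    r=fit(f,X[0],X[1],.086); print(X[2:],np.round(X[:2],3),r and {k:(round(v,3)) for k,v in r.items()}, r and [((np.array([r["x"],r["y"]])-CAB)@U).round(3),((np.array([r["x"],r["y"]])-CAB)@W).round(3)])
print(read_time())
o=np.hstack([cv2.resize(f["img"][155:275,155:255],None,fx=4,fy=4),cv2.resize(s["img"][110:230,120:220],None,fx=4,fy=4)])
cv2.imwrite("pics/p2.png",o)
E
```

```text
('sound1', 0.69) [0.495 0.156] {'x': np.float64(0.46), 'y': np.float64(0.178), 'yaw': 0.533, 'sound': 0, 'iou_s': np.float64(-0.0), 'iou_r': np.float64(-0.0)} [np.float64(0.363), np.float64(-0.043)]
('sound1', 0.67) [0.589 0.241] {'x': np.float64(0.61), 'y': np.float64(0.302), 'yaw': -1.2, 'sound': 0, 'iou_s': np.float64(-0.0), 'iou_r': np.float64(-0.0)} [np.float64(0.23), np.float64(0.098)]
('sound1', 0.55) [0.518 0.231] {'x': np.float64(0.551), 'y': np.float64(0.211), 'yaw': 0.078, 'sound': 0, 'iou_s': np.float64(-0.0), 'iou_r': np.float64(-0.0)} [np.float64(0.324), np.float64(0.045)]
('reject1', 0.7) [0.422 0.155] {'x': np.float64(0.443), 'y': np.float64(0.216), 'yaw': -1.6, 'sound': 0, 'iou_s': np.float64(-0.0), 'iou_r': np.float64(-0.0)} [np.float64(0.327), np.float64(-0.062)]
('reject1', 0.64) [0.424 0.308] {'x': np.float64(0.37), 'y': np.float64(0.319), 'yaw': 1.1, 'sound': 0, 'iou_s': np.float64(-0.0), 'iou_r': np.float64(-0.0)} [np.float64(0.229), np.float64(-0.142)]
12.1333h.py:44: RuntimeWarning: overflow encountered in scalar negative
  t=sil(f,x+v[0]/1e3,y+v[1]/1e3,v[2]/30,z0,s,org,m.shape,k); return -(t&m).sum()/(t|m).sum()
```

View pics/p2.png

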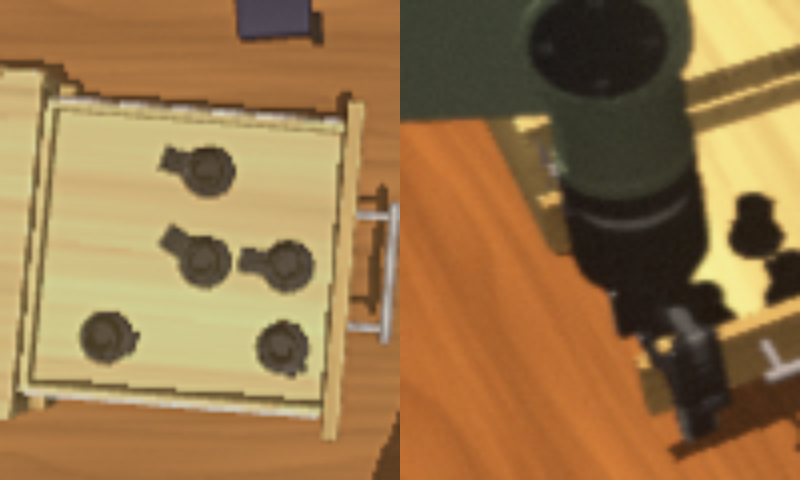

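The drawer holds three sound sockets, at (207,170), (203,258) and (285,265) in the left half. Two have snapped tongues, at (106,337) and (282,347). The fit failed because of an unsigned overflow in my IoU, so I'll fix that.

```bash
sed -i 's/return -(t&m).sum()\/(t|m).sum()/return -float((t\&m).sum())\/float((t|m).sum())/' h.py
python3 - <<'E'
from h import *
f=grab_frame("top")
for X in find(f,.086):
    r=fit(f,X[0],X[1],.086); q=np.array([r["x"],r["y"]])-CAB
    print(X[2:],np.round(X[:2],3),{k:(round(float(v),3)) for k,v in r.items()}, (q@U).round(3),(q@W).round(3))
E
```

```text
('sound1', 0.72) [0.594 0.237] {'x': 0.585, 'y': 0.225, 'yaw': 1.198, 'sound': 1.0, 'iou_s': 0.791, 'iou_r': 0.736} 0.309 0.078
('sound1', 0.63) [0.503 0.153] {'x': 0.498, 'y': 0.151, 'yaw': 1.39, 'sound': 1.0, 'iou_s': 0.783, 'iou_r': 0.735} 0.388 -0.004
('reject1', 0.71) [0.419 0.305] {'x': 0.432, 'y': 0.314, 'yaw': -0.62, 'sound': 0.0, 'iou_s': 0.629, 'iou_r': 0.792} 0.23 -0.08
('reject1', 0.57) [0.424 0.159] {'x': 0.422, 'y': 0.152, 'yaw': 0.109, 'sound': 0.0, 'iou_s': 0.636, 'iou_r': 0.804} 0.392 -0.079Traceback (most recent call last):
  File "<stdin>", line 4, in <module>
TypeError: 'NoneType' object is not subscriptable
```

```bash
sed -i 's/g<95/g<130/' h.py
python3 - <<'E'
from h import *
f=grab_frame("top"); im=cv2.resize(f["img"],None,fx=6,fy=6,interpolation=cv2.INTER_CUBIC)
for X in find(f,.086):
    r=fit(f,X[0],X[1],.086)
    if r is None: print(X,"none"); continue
    q=np.array([r["x"],r["y"]])-CAB
    print(X[2:],np.round(X[:2],3),{k:(round(float(v),3)) for k,v in r.items()}, (q@U).round(3),(q@W).round(3))
    m=sil(f,r["x"],r["y"],r["yaw"],.086,r["sound"],np.zeros(2),im.shape[:2],6)
    cv2.drawContours(im,cv2.findContours(m,0,1)[0],-1,(0,0,255),1)
    for z,rr in((.13,.015),):
        p=np.array([(proj(f,v)+.5)*6 for v in ring(rr,0)+[r["x"],r["y"],z]]).astype(np.int32); cv2.polylines(im,[p],True,(0,255,0),1)
cv2.imwrite("pics/p3.png",im[1060:1600,980:1500])
E
```

```text
('sound1', 0.73) [0.585 0.233] {'x': 0.586, 'y': 0.225, 'yaw': 1.281, 'sound': 1.0, 'iou_s': 0.898, 'iou_r': 0.772} 0.308 0.08
('sound1', 0.55) [0.49  0.156] {'x': 0.499, 'y': 0.15, 'yaw': 1.425, 'sound': 1.0, 'iou_s': 0.895, 'iou_r': 0.766} 0.389 -0.002
('sound1', 0.55) [0.508 0.247] {'x': 0.503, 'y': 0.227, 'yaw': 0.973, 'sound': 1.0, 'iou_s': 0.903, 'iou_r': 0.765} 0.312 -0.004
(np.float64(0.5552493285576121), np.float64(-0.1684266014770564), 'reject1', 0.68) none
('reject1', 0.67) [0.426 0.307] {'x': 0.431, 'y': 0.315, 'yaw': -0.372, 'sound': 0.0, 'iou_s': 0.738, 'iou_r': 0.903} 0.229 -0.081
('reject1', 0.61) [0.419 0.159] {'x': 0.422, 'y': 0.153, 'yaw': 0.142, 'sound': 0.0, 'iou_s': 0.739, 'iou_r': 0.898} 0.391 -0.079
('reject1', 0.5) [ 0.489 -0.402] {'x': 0.508, 'y': -0.465, 'yaw': 0.007, 'sound': 1.0, 'iou_s': 0.282, 'iou_r': 0.0} 1.002 0.047
```

View pics/p3.png

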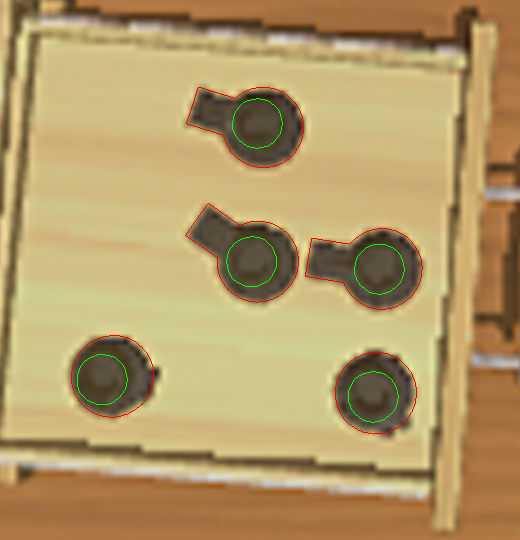

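The fits match the picture well (IoU about 0.9). I'll pick B first, the sound socket nearest the drawer front.

```bash
cat >> h.py <<'E'
PC=np.array([.5543,-.1842]); pa=-.069; PX=np.array([np.cos(pa),np.sin(pa)]); PY=np.array([-PX[1],PX[0]])
BIN=np.array([.4845,-.42]); BA=-.033
wrap=lambda a:(a+np.pi)%(2*np.pi)-np.pi
def retreat():
    p=[.32,-.05,.35]; goto(p,down(best(p,0)))
def look(x,y,z0=.086):
    """fresh fit near the expected place"""
    f=grab_frame("top"); C=find(f,z0); C=[c for c in C if np.hypot(c[0]-x,c[1]-y)<.06]
    P=[(x,y)]+[c[:2] for c in C]
    r=[fit(f,*p,z0) for p in P]; r=[a for a in r if a]
    return max(r,key=lambda a:max(a["iou_s"],a["iou_r"])) if r else None
def job(r,close,shift,tgt,tyaw,zrel,zp=.100,tclose=None):
    """close: closing direction angle; shift: TCP offset; tyaw: tongue yaw at the target (tclose for rejects)"""
    p=np.array([r["x"],r["y"]])+shift; c=None
    for yp in (close+np.pi/2,close-np.pi/2):
        for yt in ([yp+tyaw-r["yaw"]] if tclose is None else [tclose+np.pi/2,tclose-np.pi/2]):
            a=solve_ik([*p,zp],down(yp)); b=solve_ik([*tgt,zrel],down(yt))
            if a is not None and b is not None:
                m=max(abs(a[5]),abs(b[5])); c=min(c,(m,yp,yt)) if c else (m,yp,yt)
    m,yp,yt=c; print("q6max",round(m,2))
    open_jaws(); goto([*p,.22],down(yp)); 
    if movel([*p,zp],feed=.1,threshold=10): print("TOUCH",read_position(),read_force()); return False
    clamp(); w=read_grip_width(); print("width",round(w,4))
    if not .026<w<.034: return False
    movel([*p,.25],feed=.2)
    # socket axis offset from TCP that survives: only the part across the closing direction
    a=np.array([np.cos(close+np.pi/2),np.sin(close+np.pi/2)]); off=((np.array([r["x"],r["y"]])-p)@a)*a
    t=np.array(tgt)-R.from_euler("z",yt-yp).as_matrix()[:2,:2]@off
    goto([*t,.25],down(yt)); movel([*t,zrel+.03],feed=.2)
    h=movel([*t,zrel],feed=.05,threshold=8); print("held",round(read_grip_width(),4),"hit",h,"z",round(read_position()[2],4))
    open_jaws(); movel([*t,.2],feed=.2); print("t",read_time()); return True
UA=np.arctan2(U[1],U[0]); WA=np.arctan2(W[1],W[0])
def cross(sx,sy): return PC+sx*.09*PX+sy*.081*PY
PYA=np.arctan2(PY[1],PY[0])
E
python3 - <<'E'
from h import *
r=look(.499,.150); print(r)
print(job(r,WA,.003*W,cross(-1,1),PYA,.0335))
retreat(); print({k:round(float(v),3) for k,v in look(*cross(-1,1),.018).items()},cross(-1,1),PYA)
r=look(.422,.153); print(r)
print(job(r,WA,.012*W,BIN+[.05,-.002],0,.035,tclose=BA+np.pi/2))
f=grab_frame("top"); cv2.imwrite("pics/p4.png",cv2.resize(f["img"][150:270,150:410],None,fx=3,fy=3))
E
```

```text
{'x': np.float64(0.49800046765600237), 'y': np.float64(0.15023577438656563), 'yaw': 1.4025472514561406, 'sound': True, 'iou_s': np.float64(0.896), 'iou_r': np.float64(0.766)}
q6max 0.34
width 0.0287
held 0.0287 hit False z 0.0333
t 21.3
True
{'x': 0.469, 'y': -0.096, 'yaw': 1.577, 'sound': 1.0, 'iou_s': 0.241, 'iou_r': 0.189} [ 0.47009873 -0.09718767] 1.5017963267948966
{'x': np.float64(0.42233888706402295), 'y': np.float64(0.15295013315235392), 'yaw': 0.324706750205193, 'sound': False, 'iou_s': np.float64(0.741), 'iou_r': np.float64(0.899)}
q6max 0.92
width 0.0286
held 0.0283 hit False z 0.035
t 32.6
True
```

View pics/p4.png

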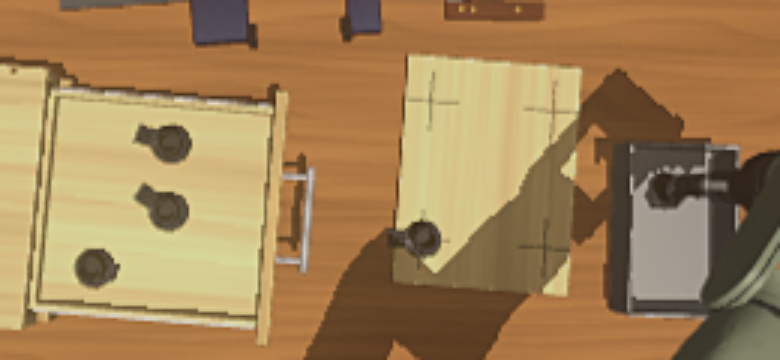

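The first sound socket stands on its cross at (423,240) with its tongue over the left edge. The reject is at the top end of the bin, and three sockets remain. On to the rest.

```bash
python3 - <<'E'
from h import *
def sh(r): print({k:round(float(v),3) for k,v in r.items()}); return r
retreat(); r=sh(look(.586,.225))
ok=r["sound"] and job(r,UA,0*U,cross(1,1),PYA,.0335); print(ok)
retreat(); r=sh(look(.503,.227))
ok=ok and r["sound"] and job(r,UA,0*U,cross(-1,-1),PYA+np.pi,.0335); print(ok)
retreat(); r=sh(look(.431,.315))
ok=ok and (not r["sound"]) and job(r,UA,.008*U,BIN+[-.05,.001],0,.035,tclose=BA+np.pi/2); print(ok)
p=[.2,.35,.4]; goto(p,down(best(p,0)))
f=grab_frame("top"); cv2.imwrite("pics/p5.png",cv2.resize(f["img"][150:270,150:410],None,fx=3,fy=3))
print(read_time())
for sx,sy in((-1,1),(1,1),(-1,-1)): print(cross(sx,sy)); sh(look(*cross(sx,sy),.018))
E
```

```text
{'x': 0.586, 'y': 0.225, 'yaw': 1.285, 'sound': 1.0, 'iou_s': 0.9, 'iou_r': 0.774}
q6max 1.91
width 0.0283
held 0.0284 hit True z 0.0324
t 44.2417
True
{'x': 0.503, 'y': 0.226, 'yaw': 0.993, 'sound': 1.0, 'iou_s': 0.901, 'iou_r': 0.766}
q6max 1.1
width 0.0285
held 0.0286 hit False z 0.0333
t 57.4917
True
{'x': 0.431, 'y': 0.315, 'yaw': -0.219, 'sound': 0.0, 'iou_s': 0.736, 'iou_r': 0.905}
q6max 0.91
width 0.028
held 0.0287 hit False z 0.035
t 69.7167
True
72.675
[ 0.47009873 -0.09718767]
{'x': 0.469, 'y': -0.096, 'yaw': 1.516, 'sound': 1.0, 'iou_s': 0.822, 'iou_r': 0.657}
[ 0.64967041 -0.10959782]
{'x': 0.63, 'y': -0.061, 'yaw': 1.578, 'sound': 1.0, 'iou_s': 0.882, 'iou_r': 0.722}
[ 0.45892959 -0.25880218]
{'x': 0.458, 'y': -0.26, 'yaw': -1.624, 'sound': 1.0, 'iou_s': 0.913, 'iou_r': 0.747}
```

View pics/p5.png

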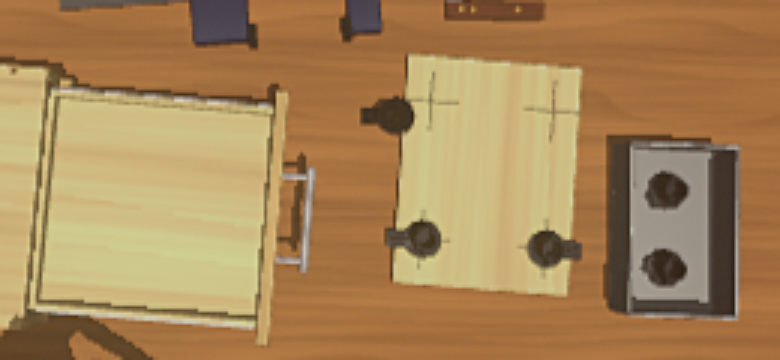

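Everything is placed, but the second sound socket has been knocked half off the panel's left edge, at (395,115). The side camera should show whether it is leaning.

```bash
python3 - <<'E'
from h import *
f=grab_frame("top"); s=grab_frame("side")
a=proj(f,[.63,-.06,.02]).astype(int); b=proj(s,[.63,-.06,.02]).astype(int); print(a,b)
c=lambda g,p,h,k:cv2.resize(g["img"][p[1]-h:p[1]+h,p[0]-h:p[0]+h],None,fx=k,fy=k,interpolation=cv2.INTER_CUBIC)
cv2.imwrite("pics/p6.png",np.hstack([c(f,a,25,8),c(s,b,25,8)]))
E
```

```text
[280 188] [283 222]
```

View pics/p6.png

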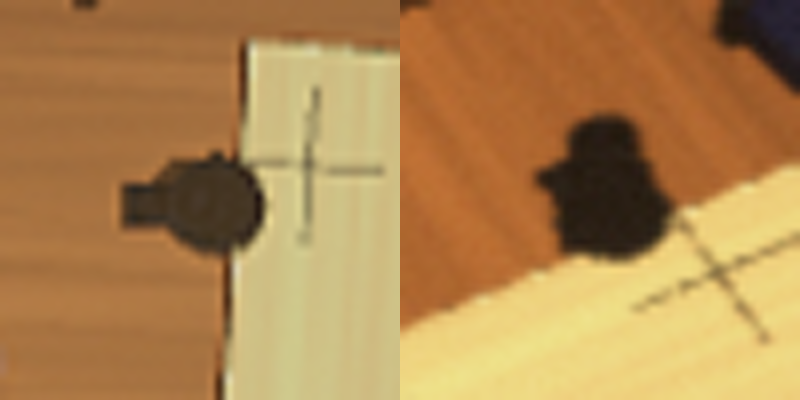

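```bash
cat >> h.py <<'E'
def rot(yaw,t): return R.from_euler("z",yaw)*R.from_euler("y",t)   # t>0: tube leans towards the tongue, tongue goes down
def sil3(f,v,org,shape,k):
    m=np.zeros(shape,np.uint8); M=rot(v[3],v[4]).as_matrix()
    for h in HULLS+[TONG]:
        p=np.array([proj(f,q) for q in h@M.T+v[:3]]); p=(p-org+.5)*k-.5
        cv2.fillConvexPoly(m,cv2.convexHull(np.round(p*8).astype(np.int32)),1,shift=3)
    return m
E
python3 - <<'E'
from h import *
F=[(grab_frame("top"),75),(grab_frame("side"),55)]; D=[]; k=6
for f,th in F:
    c=np.round(proj(f,[.63,-.06,.02])).astype(int); org=c-22
    g=cv2.resize(f["img"][org[1]:c[1]+22,org[0]:c[0]+22],None,fx=k,fy=k,interpolation=cv2.INTER_CUBIC).max(2)
    m=(g<th+20).astype(np.uint8); n,l,st,ce=cv2.connectedComponentsWithStats(m)
    i=1+np.argmin([np.linalg.norm(ce[j]-132)+(1e3 if st[j,4]<2500 else 0) for j in range(1,n)]); D.append((f,org,(l==i).astype(np.uint8))); print("area",st[i,4])
sc=np.array([1e-3,1e-3,1e-3,1/30,1/30])
def cost(p,b):
    v=b+p*sc; return -sum((lambda t,m:float((t&m).sum())/float((t|m).sum()))(sil3(f,v,o,m.shape,k),m) for f,o,m in D)
rs=[]
for t in(-.3,0,.3):
    b=np.array([.63,-.06,.016,1.55,t]); S=np.vstack([np.zeros(5),np.eye(5)*6])
    r=minimize(cost,np.zeros(5),args=(b,),method="Nelder-Mead",options=dict(initial_simplex=S,maxiter=300)); v=b+r.x*sc
    tip=v[:3]+rot(v[3],v[4]).apply([.046,0,0]); print(round(r.fun,3),v.round(4),"tip",tip.round(3),"py",((v[:2]-PC)@PY).round(4)); rs.append((r.fun,v))
v=min(rs,key=lambda a:a[0])[1]
cv2.imwrite("pics/p7.png",np.hstack([cv2.resize((lambda im:(cv2.drawContours(im,cv2.findContours(sil3(f,v,o,m.shape,k),0,1)[0],-1,(0,0,255),1),cv2.drawContours(im,cv2.findContours(m,0,1)[0],-1,(0,255,0),1))[1])(cv2.resize(f["img"][o[1]:o[1]+44,o[0]:o[0]+44],None,fx=k,fy=k,interpolation=cv2.INTER_CUBIC)),(400,400)) for f,o,m in D]))
E
```

```text
area 5316
area 6558
-1.762 [ 0.6308 -0.0627  0.0113  1.4855  0.4108] tip [ 0.634 -0.021 -0.007] py 0.1265
-1.762 [ 0.6308 -0.0628  0.0116  1.4845  0.4084] tip [ 0.634 -0.021 -0.007] py 0.1264
-1.759 [ 0.6316 -0.063   0.0111  1.5164  0.4164] tip [ 0.634 -0.021 -0.007] py 0.1262
```

View pics/p7.png

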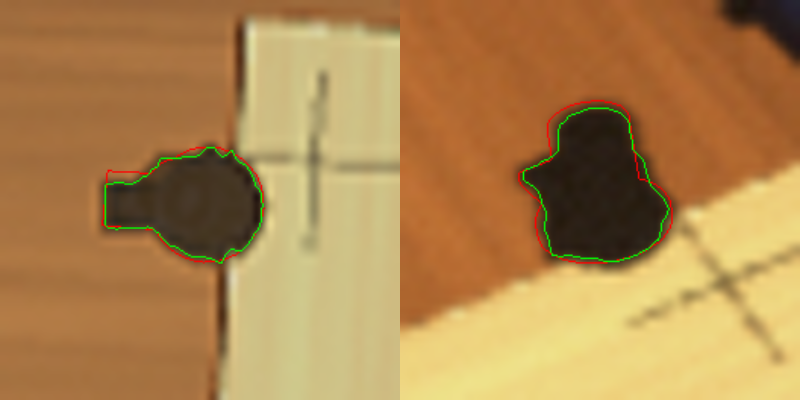

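The two-camera fit shows it tilted about 0.33 rad, with the tongue tip on the bench and the flange on the panel edge, as the geometry requires. I'll grip it along its tilted axis and stand it up on the cross.

```bash
python3 - <<'E'
from h import *
o=np.array([.631,-.0625,.0145]); yaw,t=1.50,.34; A=rot(yaw,t); ax=A.apply([0,0,1]); g=o+.015*ax; pre=o+.11*ax
tgt=np.array([*cross(1,1),.0345]); c=[]
for e in(0,np.pi):
    X=R.from_euler("z",e)*R.from_euler("x",np.pi); qa=(A*X).as_quat().tolist(); qb=(rot(PYA,0)*X).as_quat().tolist()
    S=[solve_ik(list(g),qa),solve_ik(list(pre),qa),solve_ik(list(tgt),qb)]
    if all(s is not None for s in S): c.append((max(abs(s[5]) for s in S),e,qa,qb))
m,e,qa,qb=min(c); print(m,e)
open_jaws(); goto([*pre[:2],.25],qa); movel(list(pre))
if movel(list(g),feed=.06,threshold=8): print("TOUCH",read_position(),g,read_force())
clamp(); w=read_grip_width(); print("w",w)
movel(list(g+[0,0.0,.15]),feed=.15); print("w",read_grip_width())
goto([*tgt[:2],.2],qb); movel([*tgt[:2],.07])
print("hit",movel(list(tgt),feed=.04,threshold=6),read_position(),read_grip_width())
open_jaws(); movel([*tgt[:2],.2],feed=.2)
p=[.3,.1,.4]; goto(p,down(best(p,0)))
p=[.2,.35,.4]; goto(p,down(best(p,0)))
for sx,sy in((-1,1),(1,1),(-1,-1)):
    print(cross(sx,sy)); r=look(*cross(sx,sy),.018); print({k:round(float(v),3) for k,v in r.items()})
f=grab_frame("top"); s=grab_frame("side")
cv2.imwrite("pics/p8.png",np.hstack([cv2.resize(f["img"][155:265,260:400],None,fx=3,fy=4)[:, :400],cv2.resize(s["img"][205:315,220:360],None,fx=3,fy=4)[:,:400]]))
print(read_time())
E
```

```text
0.3942174909653917 0
w 0.0285284761034597
w 0.028586257910079255
hit False [ 0.64991051 -0.10963991  0.03470293] 0.0286614518426731
[ 0.47009873 -0.09718767]
{'x': 0.469, 'y': -0.096, 'yaw': 1.522, 'sound': 1.0, 'iou_s': 0.824, 'iou_r': 0.661}
[ 0.64967041 -0.10959782]
{'x': 0.649, 'y': -0.11, 'yaw': 1.533, 'sound': 1.0, 'iou_s': 0.894, 'iou_r': 0.719}
[ 0.45892959 -0.25880218]
{'x': 0.458, 'y': -0.26, 'yaw': -1.624, 'sound': 1.0, 'iou_s': 0.913, 'iou_r': 0.748}
87.4583
```

View pics/p8.png

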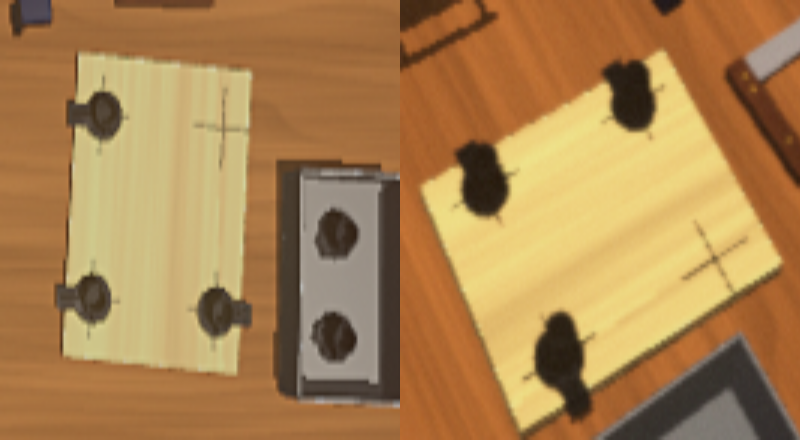

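All three are upright on their crosses with tongues outward, and both rejects are in the bin. Last, I'll push the drawer home.

```bash
python3 - <<'E'
from h import *
clamp(); a=CAB+.535*U; p=lambda u:(CAB+u*U+.004*0*W).tolist()
yaw=best([*p(.3),.1],UA); q=down(yaw); print(yaw)
goto([*p(.54),.25],q); movel([*p(.54),.103])
print(movel([*p(.26),.103],feed=.1,threshold=20),((np.array(read_position()[:2])-CAB)@U).round(4),read_force())
print(movel([*p(.212),.103],feed=.03,threshold=12),((np.array(read_position()[:2])-CAB)@U).round(4),read_force())
b=np.array(read_position()[:2])+.03*U; movel([*b,.103]); movel([*b,.3])
p=[.25,.1,.4]; goto(p,down(best(p,0)))
f=grab_frame("top"); s=grab_frame("side")
print([ (d["p"],ray(f,d["uv"],.115)) for d in recognise(f,"top_drawer_handle")[:1]])
p=[.2,.35,.4]; goto(p,down(best(p,0))); g=grab_frame("top")
for sx,sy in((-1,1),(1,1),(-1,-1)):
    r=look(*cross(sx,sy),.018); print(cross(sx,sy),{k:round(float(v),3) for k,v in r.items()})
cv2.imwrite("pics/p9.png",np.hstack([cv2.resize(f["img"][158:268,60:195],(400,326)),cv2.resize(g["img"][135:265,215:400],(400,326))]))
print(read_time())
E
```

```text
-4.778737631482193
False 0.2601 [-0.38049804 -0.24632989  0.92193765]
True 0.2239 [ 0.42084896 -0.27177977  0.37801041]
[(0.77, array([0.52327554, 0.3752172 , 0.115     ]))]
[ 0.47009873 -0.09718767] {'x': 0.469, 'y': -0.096, 'yaw': 1.521, 'sound': 1.0, 'iou_s': 0.825, 'iou_r': 0.663}
[ 0.64967041 -0.10959782] {'x': 0.65, 'y': -0.11, 'yaw': 1.546, 'sound': 1.0, 'iou_s': 0.891, 'iou_r': 0.719}
[ 0.45892959 -0.25880218] {'x': 0.458, 'y': -0.26, 'yaw': -1.628, 'sound': 1.0, 'iou_s': 0.905, 'iou_r': 0.748}
100.2583
```

View pics/p9.png

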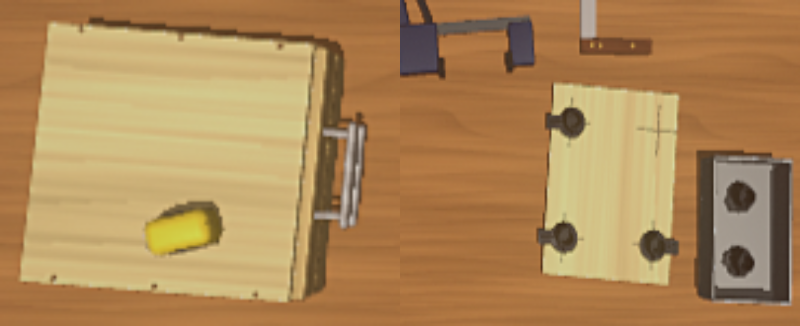

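The drawer front is flush and its measured travel of 0.275 m matches the stop. The sockets are still in place.

```bash
python3 -c "
from bench import *
print(hand_in())"
```

```text
the job is handed in; nothing more can be done
None
```

The job is handed in (no verdict was returned): the drawer went to its stop, was emptied and is home again, the three sound sockets stand on their own crosses with tongues out (one had been knocked off the panel edge and I re-stood it), the two snapped ones are in the bin, and the arm never worked near the tape measure, clamp or try square.

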